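Load a bearing block into the check fixture so it holds the part-present pin down

ROBOT

A 6-joint arm with a two-finger parallel gripper is mounted at the origin on the work surface. World frame = base frame: x ahead of the robot, y to its left, z up, the work surface at z = 0. Lengths are in m, angles in rad, forces in N, time in s.
With the tool pointing down it reaches from about 0.35 to 0.925 m from the base axis. Payload 6.4 kg.
Tool frame: the origin (TCP) lies at the very end of the fingers, on their centre line; the grasp point (between the pads) lies 19 mm behind it (robot.pinch_z is the z of the grasp point in the tool frame, in m); z points along the fingers, y is the direction in which the jaws open and shut (so a half turn about z gives the same grasp; the last joint's range is limited). The gripper opens to 94 mm and grips with 3 to 60 N. Pads are 16 mm wide; open, the fingers measure 119 mm over their backs; the gripper's body (75 mm by 177 mm) begins 78 mm behind the grasp point.
Start: joints at [1.167, 0.245, 1.558, -0, 1.339, -0.174], TCP at [0.148, 0.633, 0.205] pointing down, gripper open.
Joint ranges: [-3.13, 3.13], [-1.02, 2.26], [0.13, 2.54], [-0.95, 4.09], [0.21, 2.88], [-2.74, 2.74]. Speed limits (rad/s): [2.57, 2.57, 3.14, 3.14, 3.14, 3.14].

INTERFACE

Orientations are given as a unit quaternion [w, x, y, z].
In Python, from station import robot gives the robot as it stands. Calls block until the motion is done:
- robot.move_ptp(position, orientation): joint-space move of the TCP to a pose.
- robot.move_linear(position, rot=None, speed=0.15, guard=None): straight line of the TCP; rot=None keeps the orientation; speed is the mean speed in m/s. With guard (N) it stops when the force on the tool has changed by that much, and returns True; else False.
- robot.movej(angles): joint-space move.
- robot.set_gripper(opening): finger opening in m; the grip force is fixed at half the most; returns when the fingers have stopped.
- robot.dwell(seconds).
- robot.ik(position, orientation): joint angles nearest the present ones, or None.
- robot.get_state(): the state.
- robot.capture(name): name is "side" or "top" or "wrist"; returns the picture (420x560x3 uint8, red, green, blue); there is no depth.
- robot.camera_info(name): a dict with "fov_y" (degrees; the focal length in pixels is half the picture's height over the tangent of half this angle, whatever the lens; pixels are square), "cx", "cy" (the principal point, pixels), "k1" (the pictures are not rectified: a ray, as slopes to the right and down, at radius r is drawn at 1 + k1 r^2 times it, then the intrinsics apply), "rvec" (rotation vector, rad) and "tvec" (3), from world to camera coordinates, as OpenCV has them. Camera axes: x right, y down, z forward; pixel columns grow to the right and rows downward; lengths in m; the calibration is good to about 2 mm. A picture is of the moment at which its call begins: read the wrist's pose just before it. camera_info takes no time and is no camera call; for the wrist camera it gives the pose at the moment of the call.
A pose or a line that the arm cannot do raises robot.PlanningError and nothing moves.
- robot.job_done(): hands the job in, once; it reports no verdict.
The state is a dict: "time": time; "joint_positions": joint angles; "joint_vel": joint speeds; "effort": joint torques, N m; "eef_pos": TCP position; "ee_rot": TCP orientation; "contact_force": force on the tool from outside, world axes, zero at the start; "torque": the same for the moment, N m; "gripper_width": finger opening in m.
Only numpy, scipy, OpenCV 4.12 (cv2) and the standard library are available. Lean on these libraries where they do the work, as an engineer would, in place of code of your own. Each camera call takes 0.05 s, during which the arm holds its last target.

TASK

Load the aluminium bearing block into the blue check fixture: set it down flat on the two steel rests, pushed snugly into the corner of the two dark fences, with its long side along the longer fence, turned so that its solid corner (diagonally opposite the cut-away corner) sits in the fence corner and holds the red sensing pin down. Set it down rather than dropping it, let go, and leave the other things on the bench where they are.

Things in the scene. Friction and masses are not known exactly. Their poses are not given: they have to be found in the camera images.
- block: Loose aluminium bearing block, 0.5 to 0.75 kg, flat on the bench. Flange 130 (its x) x 90 (y) x 14 mm thick, with a 50 x 38 mm rectangle cut right through at its (-x,-y) corner; on it a round-topped housing (see block_grip), 70 mm above the underside at its top, with a brass-lined bore along x. Origin: centre of the full 130 x 90 outline, on the underside; z up.
- block_grip (a point): Point in the block's housing, at block x=+12, y=+8, z=+40 mm, near the centre of mass in plan: a good place to grip. The housing is centred here, 54 (x) x 32 (y) mm, with flat sides facing +y and -y from the flange (14 mm) up to 54 mm, then rounded. Axes as the block's.
- block_corner (a point): Lower edge of the block's solid (+x,+y) corner, diagonally opposite the cut-away one: block x=+65, y=+45 mm, on the underside. Axes as the block's.
- fixture: Fixture bolted to the bench: blue base 190 (x) x 150 (y) x 16 mm; two steel rest rails 10 mm wide along y at x=-49 and +61 mm, tops 30 mm above the bench; two dark fences (see nest_corner). Origin: centre of the base's underside; z up. The loaded block has its x and y axes along the fixture's (same sense) and its origin at about x=+5, y=+5, z=+30 mm.
- nest_corner (a point): Where the fences' inner faces meet, at rail height: fixture x=+70, y=+50, z=+30 mm. The fence facing -x is 112 mm long (along y), the one facing -y 130 mm (along x); both 14 mm thick, tops 42 mm above the bench (2 mm below the loaded block's flange top). The block's solid corner belongs here. Axes as the fixture's.
- pin (a joint): Travel in m of the red sensing pin, 12 mm in diameter, at fixture x=+40, y=+32 mm: 0 when free (its top 8 mm above the rest rails), about 0.008 when a part seated on the rails holds it down. Spring 0.8 N rising to 1.6 N; the block's weight is enough to hold it.
- dispenser: Bystander: white plastic dispenser bottle with red nozzle, 54 mm in diameter, 157 mm tall; origin under its centre.
- bin: Bystander: open yellow parts bin, 100 (x) x 160 (y) x 65 mm; origin under its centre.
- tin: Bystander: blue tin, 70 mm in diameter, 110 mm tall; origin under its centre.
- brush: Bystander: bench brush lying flat, 190 mm long along its x.
Things that resemble listed ones, but are neither listed nor needed, are in the scene too. What is shaped like the fixture but green or purple is not meant.

How it is judged:
At the end, for the whole second after the job is handed in: The block rests flat on the rails (within 0.04 rad of level, solid corner no more than 3 mm above rail height), long side along the longer fence (within 0.08 rad), solid corner within 6 mm of each fence's inner face, at rest, with the sensing pin held down at least 6.5 mm (value of joint pin above 0.0065 m and x of block_corner in the frame of fixture between 0.064 and 0.073 m and y of block_corner in the frame of fixture between 0.044 and 0.053 m and z of block_corner in the frame of fixture below 0.033 m and angle between block's own z axis and vertical below 0.04 rad and angle between the x axis of block and the x axis of fixture, either way round below 0.08 rad and linear speed of block below 0.02 m/s and angular speed of block below 0.1 rad/s); the robot touches nothing.
It fails at once if The block is dropped: moves faster than 0.45 m/s while the fingers do not touch it (a free fall of about 10 mm) (linear speed of block above 0.45 m/s and contact force between the fingers and block below 0.1 N).
It fails at once if The dispenser is moved by more than 30 mm (distance of dispenser from where it was at the start of the episode above 0.03 m).
It fails at once if The bin is moved by more than 30 mm (distance of bin from where it was at the start of the episode above 0.03 m).
It fails at once if The tin is moved by more than 30 mm (distance of tin from where it was at the start of the episode above 0.03 m).
It fails at once if The brush is moved by more than 30 mm (distance of brush from where it was at the start of the episode above 0.03 m).
It also fails if it takes over 37 s, if anything falls off the work surface, if the arm or the gripper's body presses on something with over 40 N, if the wrist force passes 120 N, or if a joint passes its speed limit or range.

## Working session

There is one attempt and no reset: what is moved stays moved. The work goes in short steps, each a Python script; the robot and the scene stay as the last script left them, time stands still between calls to the robot, and variables do not carry over. Pictures are saved under pics/ and viewed, and the job is handed in when it is done.

```bash
mkdir -p pics
cat > h.py <<'E'
import numpy as np, cv2
from station import robot
def cam(name):
    c=dict(robot.camera_info(name)); return c
def K(c):
    f=210/np.tan(np.radians(c['fov_y'])/2)
    return np.array([[f,0,c['cx']],[0,f,c['cy']],[0,0,1.]]), np.array([c['k1'],0,0,0,0.])
def proj(c,P):
    k,d=K(c); return cv2.projectPoints(np.array(P,float).reshape(-1,3),np.array(c['rvec'],float),np.array(c['tvec'],float),k,d)[0].reshape(-1,2)
def rays(c,px):
    k,d=K(c); n=cv2.undistortPoints(np.array(px,float).reshape(-1,1,2),k,d).reshape(-1,2)
    R=cv2.Rodrigues(np.array(c['rvec'],float))[0]; o=-R.T@np.array(c['tvec'],float)
    v=np.c_[n,np.ones(len(n))]@R; return o,v/np.linalg.norm(v,axis=1)[:,None]
def onz(c,px,z):
    o,v=rays(c,px); return o+v*((z-o[2])/v[:,2])[:,None]
def tri(c1,p1,c2,p2):
    o1,v1=rays(c1,p1);o2,v2=rays(c2,p2);out=[]
    for a,b in zip(v1,v2):
        t=np.linalg.lstsq(np.c_[a,-b],o2-o1,rcond=None)[0]
        x,y=o1+t[0]*a,o2+t[1]*b; out.append(np.r_[(x+y)/2,np.linalg.norm(x-y)])
    return np.array(out)
def snap(name,fn,s=1.4):
    c=cam(name); im=robot.capture(name)
    np.savez('pics/'+fn+'.npz',im=im,**{k:np.array(v) for k,v in c.items()})
    cv2.imwrite('pics/'+fn+'.png',cv2.resize(im[:,:,::-1],None,fx=s,fy=s,interpolation=cv2.INTER_CUBIC)); return c,im
def load(fn):
    d=np.load('pics/'+fn+'.npz'); return {k:d[k] for k in d if k!='im'},d['im']
def crop(fn,x0,y0,x1,y1,out):
    im=load(fn)[1][y0:y1,x0:x1,::-1]; s=min(800/(x1-x0),600/(y1-y0))
    cv2.imwrite('pics/'+out+'.png',cv2.resize(im,None,fx=s,fy=s,interpolation=cv2.INTER_CUBIC)); return s
E
python3 - <<'E'
from h import *
for n in ('top','side','wrist'):
    c,_=snap(n,n+'0'); print(n,c)
print(robot.get_state())
print(robot.pinch_z)
E
```

```text
top {'fov_y': 45.092366449302865, 'cx': 281.29843216594884, 'cy': 211.42277821424045, 'k1': 0.058817509619850966, 'rvec': array([ 2.16575679, -2.12010843,  0.14344824]), 'tvec': array([-0.06824894,  0.51318172,  1.46488791])}
side {'fov_y': 44.68980363440052, 'cx': 284.2690250916659, 'cy': 206.3575223491131, 'k1': 0.0354711321677011, 'rvec': array([ 2.17318508, -0.44067789,  0.19239538]), 'tvec': array([-0.4843746 ,  0.12706904,  1.47073822])}
wrist {'fov_y': 67.72066856827153, 'cx': 278.3713320921625, 'cy': 203.22102542694842, 'k1': -0.0734129062644239, 'rvec': array([-2.27923842, -1.80775021, -0.25499243]), 'tvec': array([-0.64865171, -0.02956545,  0.39360733])}
{'time': 0.15, 'joint_positions': array([ 1.16692328e+00,  2.45635355e-01,  1.55869093e+00,  2.86333106e-05,
        1.33871323e+00, -1.74131774e-01]), 'joint_vel': array([ 4.06625764e-04, -3.20395061e-03, -2.12979406e-03,  4.27797947e-04,
        8.28076056e-05, -8.25262043e-04]), 'effort': array([-1.61189469e-04, -4.16261601e+01, -3.14984286e+01,  6.84962980e-02,
        3.15028627e-02, -7.23960284e-05]), 'eef_pos': array([0.14785064, 0.63250426, 0.20463335]), 'ee_rot': array([-2.19528556e-04,  1.14621430e-01,  9.93408981e-01, -6.89461882e-04]), 'contact_force': array([-0.16660005,  0.64986343,  0.58375083]), 'torque': array([-0.02144439, -0.02467243, -0.0426581 ]), 'gripper_width': 0.09391478661459396}
-0.0188
```

View pics/top0.png

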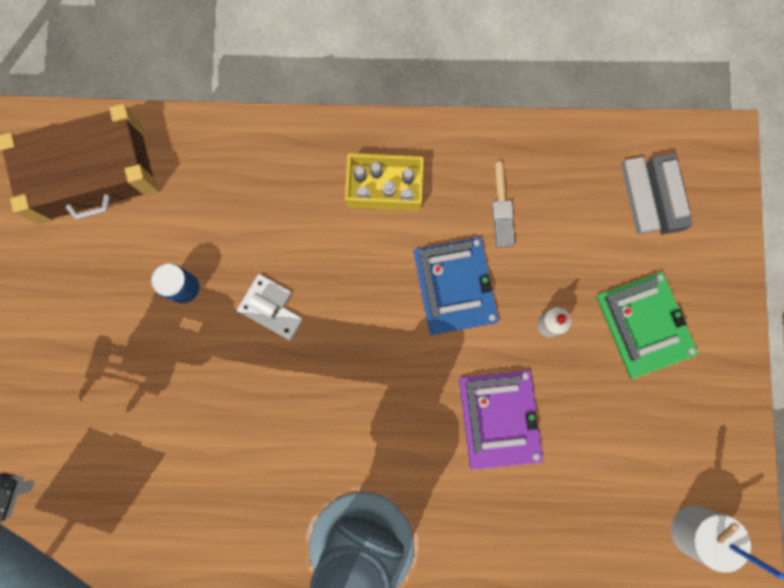

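View pics/side0.png

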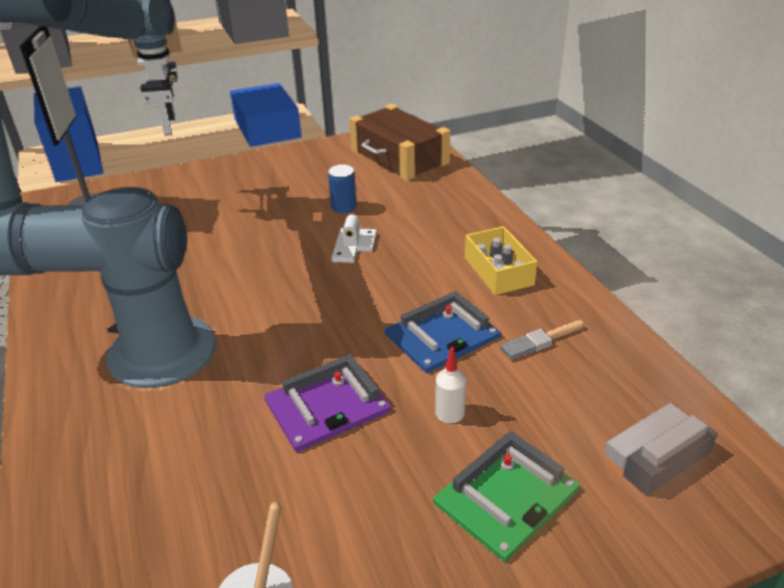

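View pics/wrist0.png

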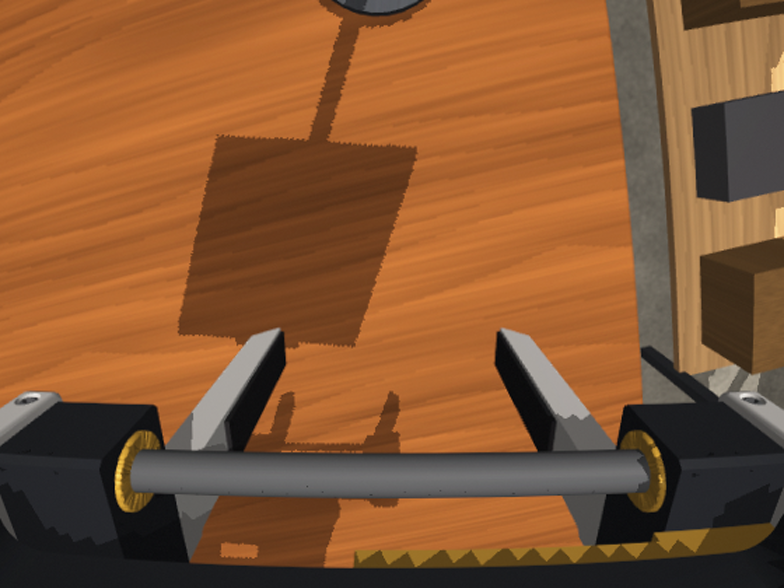

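Only one block is visible: the white metal bracket at top (270,305 in the enlarged view). There are three fixture shapes: blue (455,285), purple (502,418) and green (647,325). The task names the blue one. I'll confirm both in crops.

Run:
```python
from h import *
print(crop('top0',160,185,230,250,'c_block'),crop('top0',285,160,365,245,'c_fix'))
print(crop('side0',225,145,365,270,'c_side'))
c,_=load('top0'); print(onz(c,[[193,218],[325,204],[396,230],[125,203],[275,130]],0.02).round(3))
```

```text
9.23076923076923 7.0588235294117645
4.8
[[ 0.492  0.207  0.02 ]
 [ 0.542 -0.188  0.02 ]
 [ 0.468 -0.399  0.02 ]
 [ 0.533  0.412  0.02 ]
 [ 0.769 -0.032  0.02 ]]
```

View pics/c_block.png

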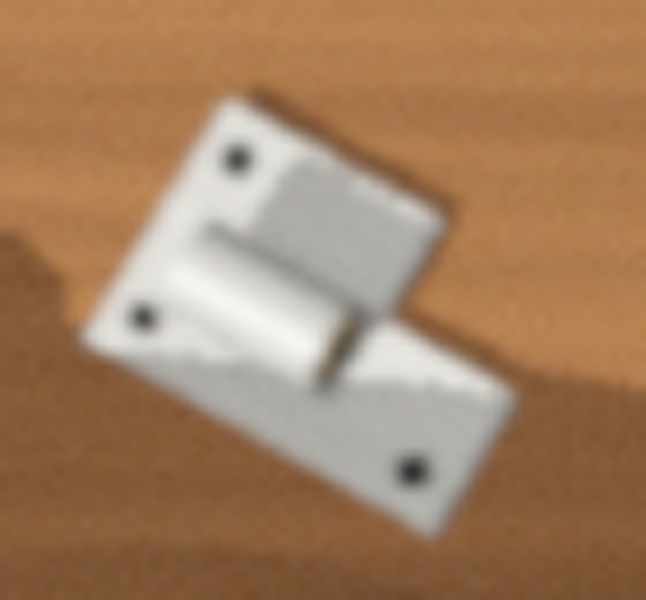

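View pics/c_fix.png

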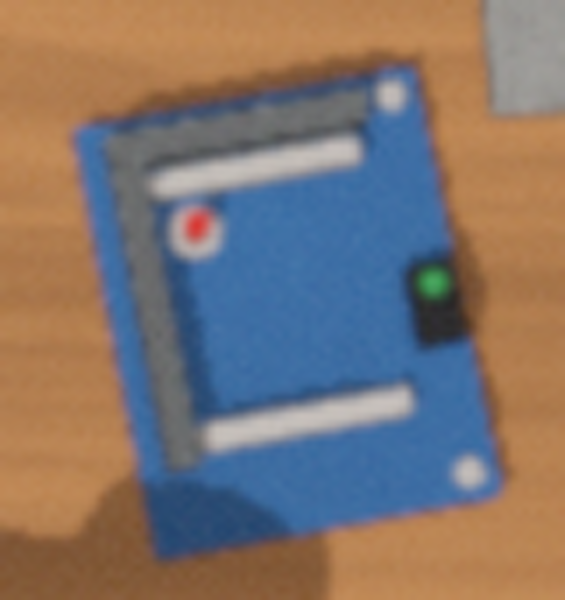

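View pics/c_side.png

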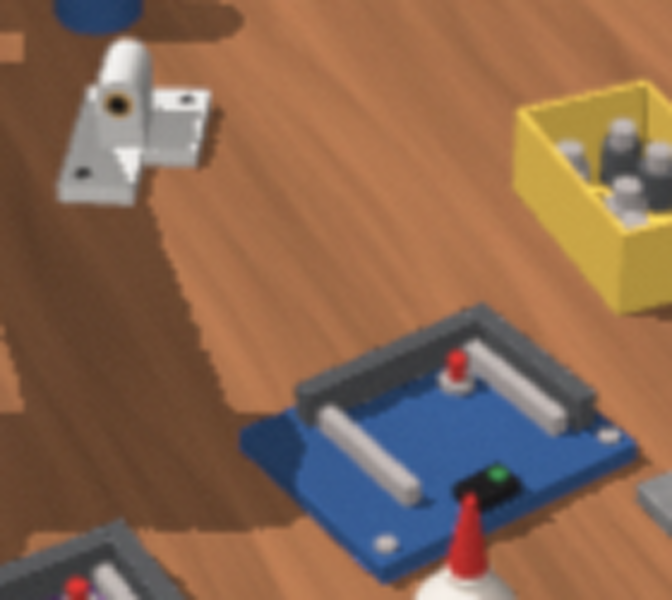

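The crops confirm it. The block's cut-away corner is at the upper right of the crop and its solid corner at (80,340), so its yaw is about 60°. The blue fixture's fence corner is at the upper left, so its yaw is about 10°. Next I'll get wrist views. First, the camera's mounting in the tool frame.

```bash
cat >> h.py <<'E'
from scipy.spatial.transform import Rotation as Rn
def q2R(q): return Rn.from_quat([q[1],q[2],q[3],q[0]]).as_matrix()
def down(yaw):
    # tool z down, tool x at world yaw
    x=np.array([np.cos(yaw),np.sin(yaw),0]); z=np.array([0,0,-1.]); y=np.cross(z,x)
    q=Rn.from_matrix(np.c_[x,y,z]).as_quat(); return [q[3],q[0],q[1],q[2]]
E
python3 - <<'E'
from h import *
s=robot.get_state(); c=cam('wrist'); R=cv2.Rodrigues(np.array(c['rvec']))[0]; o=-R.T@c['tvec']
T=q2R(s['ee_rot']); print('T',T.round(3)); print('cam in tool',(T.T@(o-s['eef_pos'])).round(4)); print((R@T).T.round(3))
for yaw in np.radians([60,-120,10,-170]):
  for p in ([.49,.21,.25],[.55,-.17,.25]):
    j=robot.ik(p,down(yaw)); print(np.degrees(yaw).round(),p,None if j is None else np.round(j,2))
E
```

```text
T [[-0.974  0.228 -0.001]
 [ 0.228  0.974 -0.001]
 [ 0.    -0.001 -1.   ]]
cam in tool [ 0.081  -0.0006 -0.181 ]
[[-0.    -0.96  -0.278]
 [ 1.    -0.     0.   ]
 [-0.    -0.278  0.96 ]]
60.0 [0.49, 0.21, 0.25] [ 0.19 -0.07  1.81 -0.    1.4   0.72]
60.0 [0.55, -0.17, 0.25] [-0.5   0.04  1.71 -0.    1.4   0.03]
-120.0 [0.49, 0.21, 0.25] [ 0.19 -0.07  1.81 -0.    1.4  -2.43]
-120.0 [0.55, -0.17, 0.25] None
10.0 [0.49, 0.21, 0.25] [ 0.19 -0.07  1.81 -0.    1.4   1.59]
10.0 [0.55, -0.17, 0.25] [-0.5   0.04  1.71 -0.    1.4   0.9 ]
-170.0 [0.49, 0.21, 0.25] [ 0.19 -0.07  1.81 -0.    1.4  -1.55]
-170.0 [0.55, -0.17, 0.25] [-0.5   0.04  1.71 -0.    1.4  -2.24]
```

Run:
```python
from h import *
def view(ctr,yaw,dy,fn,z=0.27,dx=-0.03):
    x=np.array([np.cos(yaw),np.sin(yaw)]); y=np.array([np.sin(yaw),-np.cos(yaw)])
    p=np.array(ctr)+dx*x+dy*y
    robot.move_ptp([*p,z],down(yaw)); robot.dwell(0.15); snap('wrist',fn); print(fn,robot.get_state()['time'])
a=np.radians(10)
view([.54,-.18],a,-0.06,'fa'); view([.54,-.18],a,0.06,'fb')
b=np.radians(60)
view([.492,.207],b,0.06,'ba'); view([.492,.207],b,-0.06,'bb')
```

```text
fa 3.3
fb 4.05
ba 5.7167
bb 6.4667
```

View pics/fa.png

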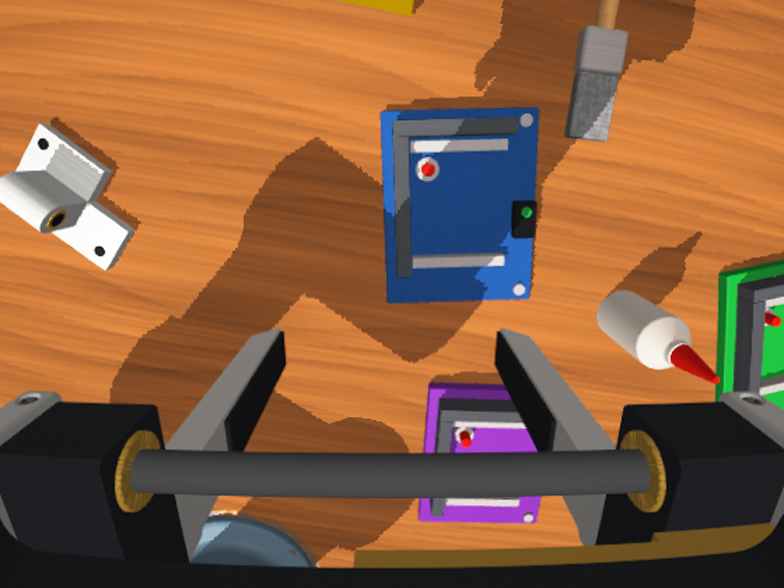

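View pics/fb.png

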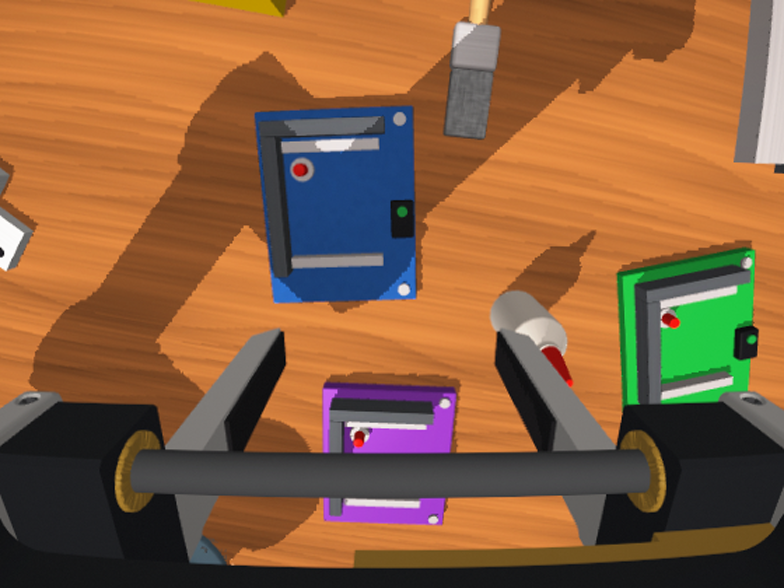

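View pics/ba.png

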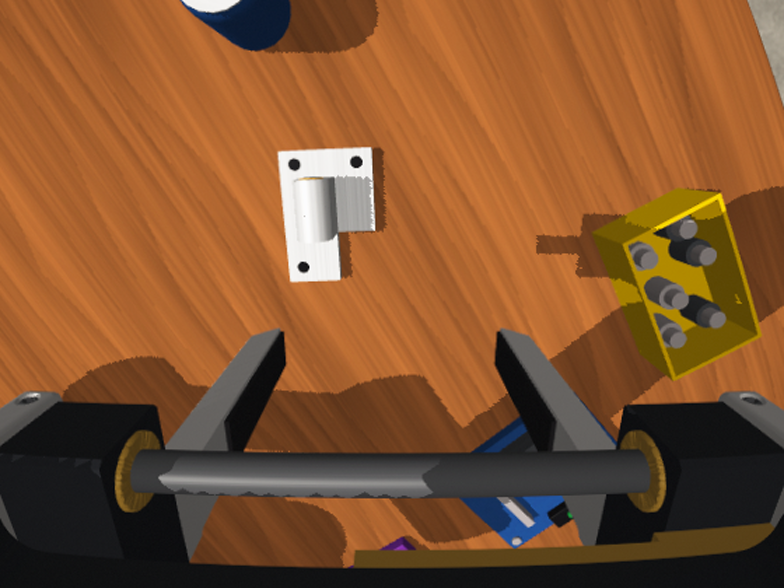

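View pics/bb.png

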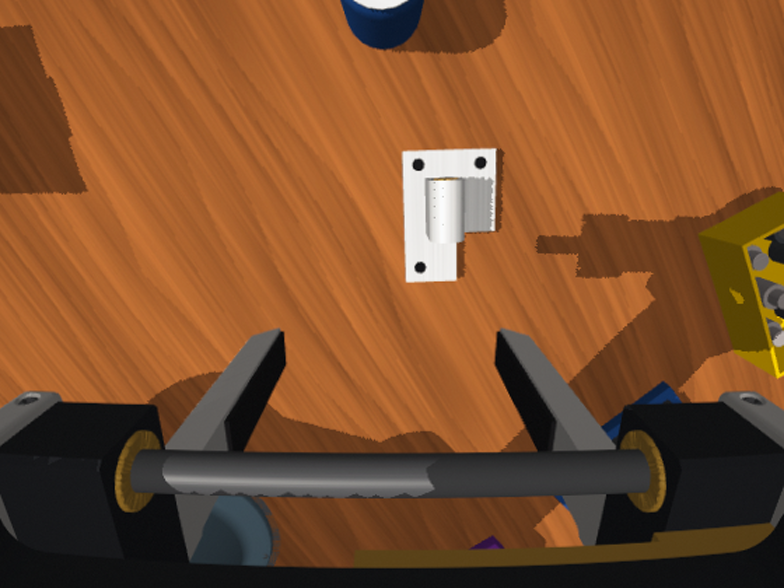

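The wrist views show the fixture at (460,205) in fa and (335,205) in fb. The block is at (325,215) in ba and (450,215) in bb, with its solid corner at the top left. I'll enlarge these to pick corners.

```bash
python3 - <<'E'
from h import *
print(crop('fa',265,70,395,222,'fa_c'),crop('fb',175,70,305,222,'fb_c'),crop('ba',190,98,280,208,'ba_c'),crop('bb',280,98,370,208,'bb_c'))
E
cd pics
python3 - <<'E'
import cv2,numpy as np
for a,b,o in(('fa_c','fb_c','f2'),('ba_c','bb_c','b2')):
    A,B=cv2.imread(a+'.png'),cv2.imread(b+'.png'); C=np.hstack([A,B]); print(A.shape,C.shape)
    if C.shape[1]>800: pass
    cv2.imwrite(o+'.png',C)
E
```

```text
3.9473684210526314 3.9473684210526314 5.454545454545454 5.454545454545454
(600, 513, 3) (600, 1026, 3)
(600, 491, 3) (600, 982, 3)
```

View pics/fa_c.png

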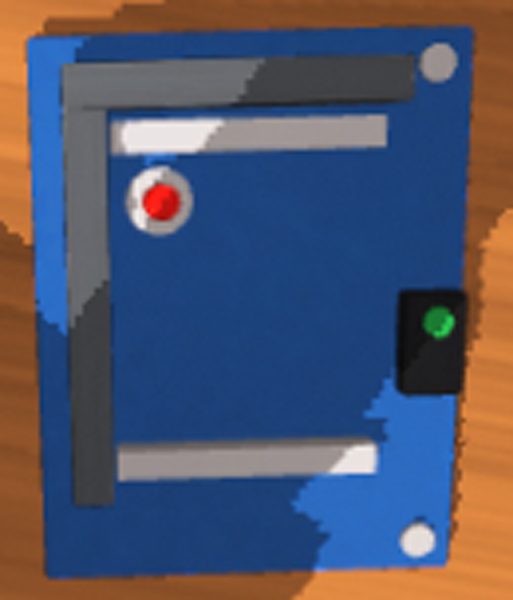

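View pics/fb_c.png

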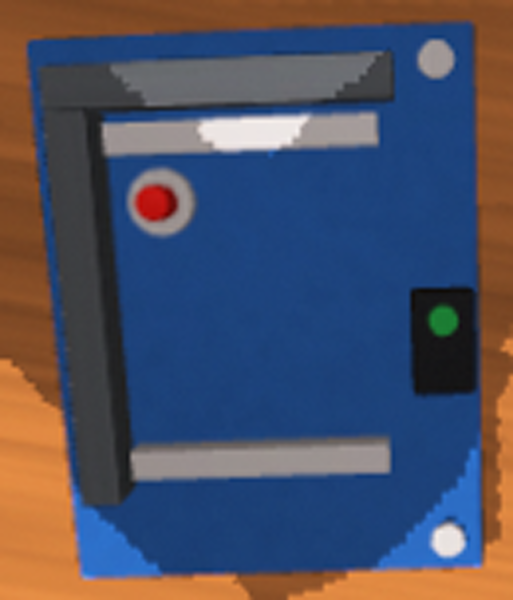

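View pics/ba_c.png

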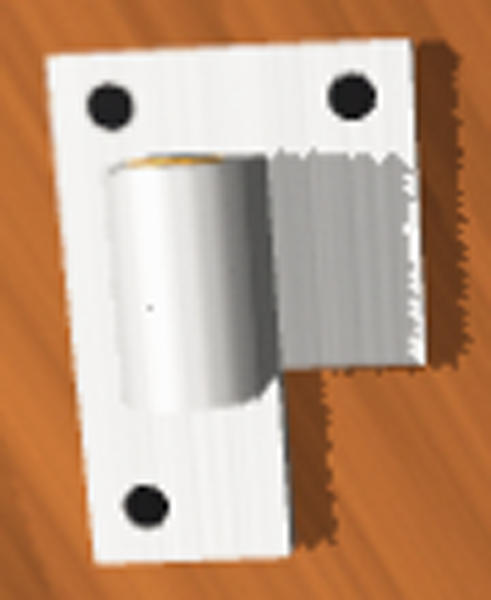

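View pics/bb_c.png

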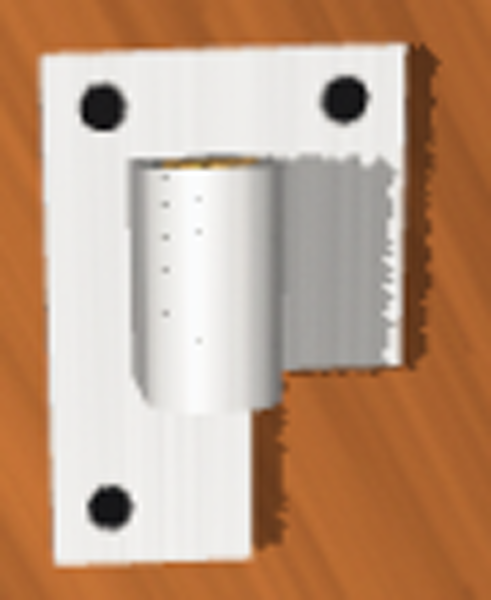

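Corner picks from the crops come next: block flange corners, then fixture base, fence and rail corners. I'll triangulate across the two views and fit the known plan shapes.

```bash
cat > meas.py <<'E'
from h import *
def o(P,s,x0,y0): return (np.array(P,float)+.5)/s-.5+[x0,y0]
def fit(M,X):
    M=np.array(M,float);X=np.array(X); m,x=M.mean(0),X.mean(0)
    A,B=M-m,X-x; a=np.arctan2((A[:,0]*B[:,1]-A[:,1]*B[:,0]).sum(),(A*B).sum())
    R=np.array([[np.cos(a),-np.sin(a)],[np.sin(a),np.cos(a)]]); t=x-R@m
    return a,t,((M@R.T+t-X)*1000).round(1)
if __name__=='__main__':
    ca,cb=load('ba')[0],load('bb')[0]; s=600/110
    pa=o([(47,57),(410,40),(97,562),(290,555),(424,365)],s,190,98)
    pb=o([(41,57),(406,44),(56,565),(251,556),(401,367)],s,280,98)
    T=tri(ca,pa,cb,pb); print(T.round(4))
    M=[(65,45),(65,-45),(-65,45),(-65,-7),(-15,-45)]; M=np.array(M)/1000
    for X in (T[:,:2],onz(ca,pa,.014)[:,:2],onz(cb,pb,.014)[:,:2]):
        a,t,r=fit(M,X); print('block yaw',np.degrees(a),t,r.tolist())
    ca,cb=load('fa')[0],load('fb')[0]; s=600/152
    F=[ # name, fa, fb, model x,y, z
     ('b',(27,37),(28,42),(95,75),16),('b',(472,27),(474,22),(95,-75),16),('b',(447,566),(482,567),(-95,-75),16),('b',(48,578),(83,578),(-95,75),16),
     ('f',(62,66),(40,68),(84,64),42),('f',(74,503),(85,503),(-28-32,64),42),('f',(413,55),(391,52),(84,-62),42),
     ('f',(415,100),(393,98),(70,-62),42),
     ('r',(110,122),(101,124),None,30),('r',(386,114),(377,113),(66,0),30),('r',(387,146),(379,145),(56,0),30),('r',(377,473),(389,473),(-54,0),30),('r',(118,482),(132,481),None,30)]
    pa=o([f[1] for f in F],s,265,70); pb=o([f[2] for f in F],s,175,70)
    T=tri(ca,pa,cb,pb); 
    for f,t in zip(F,T): print(f[0],t.round(4),f[4])
    i=[0,1,2,3,4,5,6,7]; M=np.array([F[k][3] for k in i])/1000
    Z=np.array([f[4] for f in F])/1000
    for k in ([0,1,2,3],[4,5,6,7],i):
      X=T[k,:2]; a,t,r=fit(M[k],X); print('fix tri',np.degrees(a),t,r.tolist())
      for c,p in((ca,pa),(cb,pb)):
        X=np.array([onz(c,[p[j]],Z[j])[0,:2] for j in k]); a,t,r=fit(M[k],X); print('fix',np.degrees(a),t,r.tolist())
E
python3 meas.py
```

```text
[[4.806e-01 2.802e-01 1.530e-02 2.000e-04]
 [5.600e-01 2.382e-01 1.630e-02 1.000e-04]
 [4.199e-01 1.656e-01 1.540e-02 4.000e-04]
 [4.657e-01 1.418e-01 1.610e-02 1.000e-04]
 [5.225e-01 1.678e-01 1.900e-02 1.000e-04]]
block yaw 62.06256484592585 [0.48990147 0.20200728] [[0.0, 0.4], [0.1, 0.2], [-0.2, 0.1], [-0.1, -0.5], [0.2, -0.1]]
block yaw 61.950992279980014 [0.48955457 0.20186002] [[0.0, -0.0], [-0.1, -0.2], [-0.3, 0.0], [-0.0, -0.1], [0.4, 0.3]]
block yaw 62.05076997575266 [0.49009091 0.20147194] [[0.2, -0.1], [-0.2, -0.2], [0.3, 0.1], [0.1, -0.4], [-0.3, 0.6]]
b [ 6.218e-01 -9.550e-02  1.440e-02  5.000e-04] 16
b [ 6.530e-01 -2.421e-01  1.280e-02  3.000e-04] 16
b [ 4.673e-01 -2.804e-01  1.680e-02  3.000e-04] 16
b [ 4.369e-01 -1.351e-01  1.650e-02  2.000e-04] 16
f [ 6.129e-01 -1.088e-01  4.230e-02  3.000e-04] 42
f [ 0.4729 -0.138   0.0394  0.    ] 42
f [ 0.6363 -0.2173  0.041   0.    ] 42
f [ 6.227e-01 -2.204e-01  4.410e-02  2.000e-04] 42
r [ 5.991e-01 -1.272e-01  3.070e-02  1.000e-04] 30
r [ 6.180e-01 -2.157e-01  3.020e-02  4.000e-04] 30
r [ 6.081e-01 -2.181e-01  3.140e-02  3.000e
[... 483 characters left out ...]
 [-3.2, 3.1], [3.2, -5.6], [3.3, -5.8]]
fix 13.73746228403668 [ 0.5433856  -0.18267347] [[-2.9, 8.2], [-3.7, 3.1], [3.5, -5.9], [3.1, -5.4]]
fix 13.853724914491956 [ 0.54344545 -0.1828413 ] [[-3.4, 8.1], [-3.8, 3.5], [3.6, -5.6], [3.6, -6.0]]
fix tri 12.901617206492636 [ 0.5438961 -0.1851426] [[-2.1, 4.7], [0.2, 5.1], [0.7, 1.0], [-2.3, 1.9], [-1.4, 4.8], [-1.8, 1.8], [3.3, -9.5], [3.3, -9.6]]
fix 12.912242690437616 [ 0.54390214 -0.1850847 ] [[-2.1, 4.7], [0.9, 4.2], [0.8, 1.3], [-2.3, 1.9], [-1.2, 4.9], [-2.5, 1.7], [3.4, -9.7], [3.0, -9.0]]
fix 12.887631442336689 [ 0.54385275 -0.1852513 ] [[-1.8, 5.1], [0.4, 4.8], [1.0, 1.0], [-2.1, 1.7], [-1.6, 4.5], [-2.6, 2.3], [3.3, -9.6], [3.2, -9.8]]
```

Base and block fits agree to under 1 mm. The fence residuals come from end positions I guessed, so I'll express the fence and rail points in the base's frame instead.

Run:
```python
from meas import *
a=np.radians(11.9); t=np.array([.5446,-.1882]); R=np.array([[np.cos(a),-np.sin(a)],[np.sin(a),np.cos(a)]])
s=600/152
F={'outer':((62,66),(40,68),.042),'endx_out':((74,503),(85,503),.042),'endx_in':((113,505),(121,503),.042),'endy_out':((413,55),(391,52),.042),'endy_in':((415,100),(393,98),.042),'inner':((107,107),(88,107),.042),
'rail1':((386,114),(377,113),.03),'rail1b':((387,146),(379,145),.03),'rail2':((377,473),(389,473),.03),'pintop':((160,202),(153,203),.038),'rail1L':((110,122),(101,124),.03)}
for k,(p,q,z) in F.items():
    for fn,u,x0 in(('fa',p,265),('fb',q,175)):
        X=onz(load(fn)[0],o([u],s,x0,70),z)[0,:2]; print(k,fn,((X-t)@R*1000).round(1))
```

```text
outer fa [83.  63.7]
outer fb [83.4 63.7]
endx_out fa [-59.1  63.9]
endx_out fb [-59.2  63.2]
endx_in fa [-60.2  50.6]
endx_in fb [-59.6  50.7]
endy_out fa [ 83.7 -47.1]
endy_out fb [ 83.7 -47.4]
endy_in fa [ 70.  -48.2]
endy_in fb [ 69.8 -47.5]
inner fa [70.2 49.8]
inner fb [70.8 49.5]
rail1 fa [ 66.3 -42.1]
rail1 fb [ 65.9 -42. ]
rail1b fa [ 56.1 -42.7]
rail1b fb [ 55.8 -42.3]
rail2 fa [-54.8 -43.1]
rail2 fb [-54.9 -41.6]
pintop fa [40.2 33.1]
pintop fb [40.1 31.9]
rail1L fa [66.  48.4]
rail1L fb [66.  48.6]
```

Everything agrees with the text. The fixture is at yaw 11.9°, (0.5446,-0.1882), and the block at yaw 62.0°, (0.4899,0.2017). Now I'll grasp it.

Run:
```python
from h import *
a=np.radians(62.0); R=np.array([[np.cos(a),-np.sin(a)],[np.sin(a),np.cos(a)]])
g=np.array([.4899,.2017])+R@[.012,.008]
robot.move_ptp([*g,.12],down(a))
print('guard',robot.move_linear([*g,.021],speed=.1,guard=15))
robot.dwell(.1); s=robot.get_state(); print(s['eef_pos'],s['contact_force'])
robot.set_gripper(0.0); s=robot.get_state(); print(s['gripper_width'],s['contact_force'],s['time'])
robot.move_linear([*g,.05],speed=.06); robot.dwell(.2); s=robot.get_state(); print(s['eef_pos'],s['gripper_width'],s['contact_force'],s['torque'],s['time'])
snap('wrist','g1')
```

```text
guard False
[0.48913652 0.21621483 0.02179643] [ 0.23733429 -0.81486154 -0.27557685]
0.03168364336071918 [-2.25412495  0.53093015  2.10979521] 9.375
[0.48805603 0.2159249  0.04950324] 0.03196869945673604 [ 0.57324601  0.2106844  -5.6482485 ] [-0.08245946  0.02131341  0.01391415] 10.2083
```

View pics/g1.png

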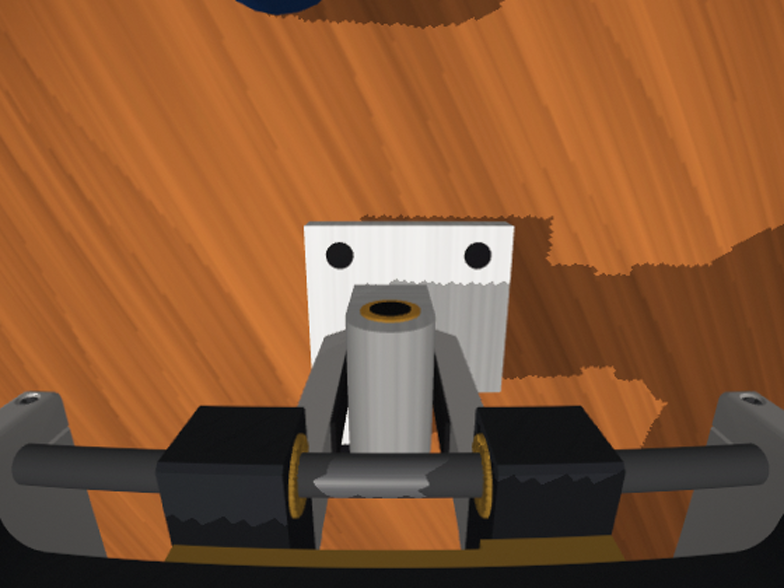

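The block is held with a 32 mm opening and a 5.6 N weight. Its front flange edge is level at (304,225)–(514,226). I'll check the in-hand offset from that edge.

Run:
```python
from h import *
c,_=load('g1'); s=robot.get_state(); T=q2R(s['ee_rot'])
print(crop('g1',205,145,380,290,'g1_c'))
p=np.array([(304,225),(514,226)])/1.4
X=onz(c,p,.0417); print(((X-s['eef_pos'])@T*1000).round(1),'expect x 53, y 53/-37 sign', T.round(3).tolist())
```

```text
4.137931034482759
[[ 52.8 -36.8   7.9]
 [ 52.5  54.3   7.8]] expect x 53, y 53/-37 sign [[0.469, 0.883, -0.001], [0.883, -0.469, -0.0], [-0.001, -0.001, -1.0]]
```

View pics/g1_c.png

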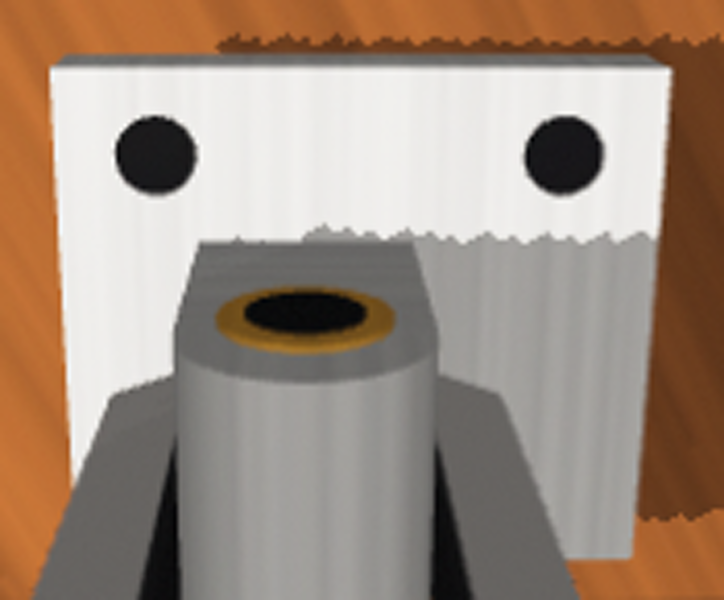

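The in-hand offset is within 1.3 mm of nominal. I'll carry it to 3 mm short of both fences and lower under guard.

```bash
cat > place.py <<'E'
from h import *
a=np.radians(11.9); R=np.array([[np.cos(a),-np.sin(a)],[np.sin(a),np.cos(a)]]); t=np.array([.5446,-.1882])
def W(x,y): return t+R@(np.array([x,y])/1000+[.012,.008])
def infix(): # block origin in fixture, mm, + height of underside
    s=robot.get_state(); p=s['eef_pos']; return np.r_[((p[:2]-t)@R-[.012,.008])*1000,(p[2]-.0218)*1000].round(2), s['contact_force'].round(2), round(s['gripper_width'],4), s['time']
E
python3 - <<'E'
from place import *
p=robot.get_state()['eef_pos']
robot.move_linear([*p[:2],.12],speed=.15)
robot.move_ptp([*W(2,2),.12],down(a)); robot.dwell(.2)
print(infix())
robot.move_linear([*W(2,2),.068],speed=.08); robot.dwell(.2); print(infix())
snap('side','s1'); snap('wrist','w1')
crop('s1',235,180,375,280,'s1c')
E
```

```text
(array([ 2.36,  2.98, 98.19]), array([ 0.41, -0.4 , -5.51]), 0.0316, 12.55)
(array([ 2.44,  1.65, 46.94]), array([-0.56, -0.33, -5.96]), 0.0314, 13.55)
```

View pics/s1c.png

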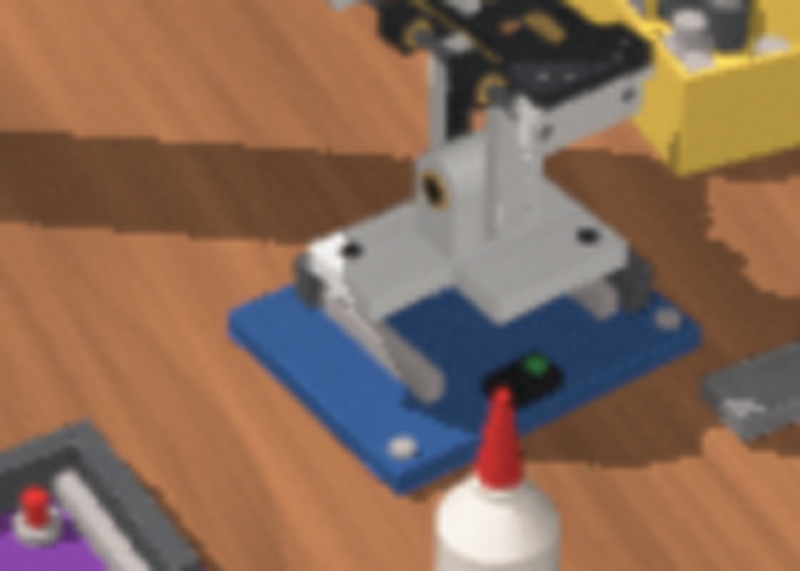

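View pics/w1.png

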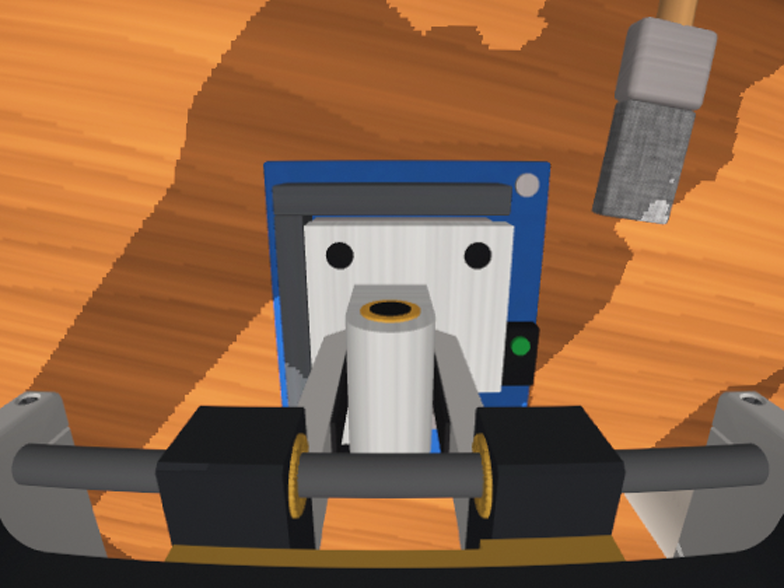

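The block is square inside the fences, with its solid corner (304,222) just inside the fence corner (305,215). Next is lowering it under guard, then pushing into each fence.

Run:
```python
from place import *
robot.move_linear([*W(2,2),.058],speed=.04); print(infix())
print('down',robot.move_linear([*W(2,2),.047],speed=.015,guard=6)); robot.dwell(.15); i=infix(); print(i)
z=robot.get_state()['eef_pos'][2]
print('+x',robot.move_linear([*W(10,i[0][1]),z],speed=.012,guard=8)); robot.dwell(.1); i=infix(); print(i)
z=robot.get_state()['eef_pos'][2]
print('+y',robot.move_linear([*W(i[0][0],10),z],speed=.012,guard=8)); robot.dwell(.1); print(infix())
snap('wrist','w2')
```

```text
(array([ 1.63,  2.28, 35.69]), array([-0.63, -0.2 , -4.7 ]), 0.032, 14.05)
down True
(array([ 2.21,  1.81, 29.13]), array([ 0.39, -0.67,  5.25]), 0.0321, 14.7333)
+x True
(array([ 2.15,  1.82, 29.13]), array([-1.81,  0.3 ,  5.17]), 0.0315, 15.175)
+y True
(array([ 2.38,  5.84, 29.15]), array([-0.3 ,  0.25,  2.55]), 0.032, 15.7333)
```

View pics/w2.png

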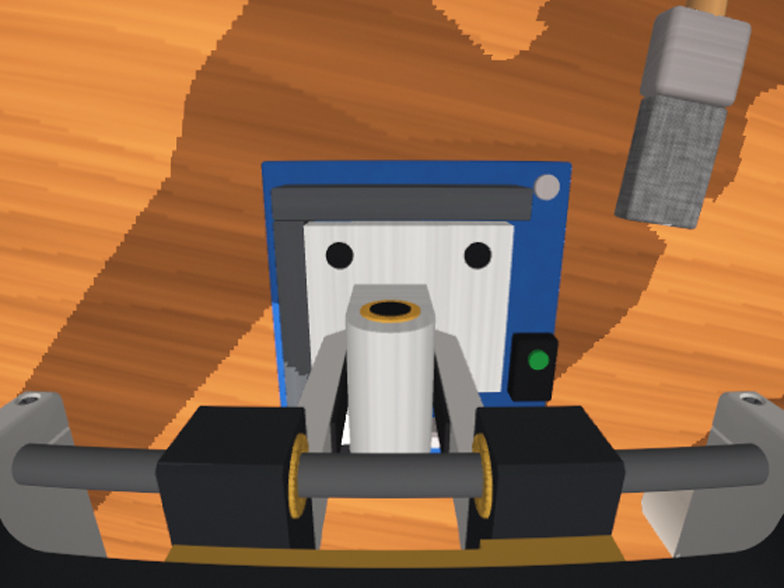

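The y side is seated (corner y about 50). The +x push tripped early on rail friction because I was pressing down about 5 N. I'll ease up a little and push +x again.

Run:
```python
from place import *
p=robot.get_state()['eef_pos']; i=infix()
robot.move_linear([*W(i[0][0],5.3),p[2]+.0008],speed=.01); robot.dwell(.1); i=infix(); print(i)
print('+x',robot.move_linear([*W(9,i[0][1]),p[2]+.0006],speed=.012,guard=12)); robot.dwell(.1); i=infix(); print(i)
robot.capture('wrist') is None
snap('wrist','w3')
```

```text
(array([ 2.14,  5.78, 29.27]), array([ 0.96,  0.2 , -3.63]), 0.0321, 16.1333)
+x True
(array([ 4.21,  5.79, 29.32]), array([-1.45, -0.04,  5.79]), 0.0323, 16.625)
```

View pics/w3.png

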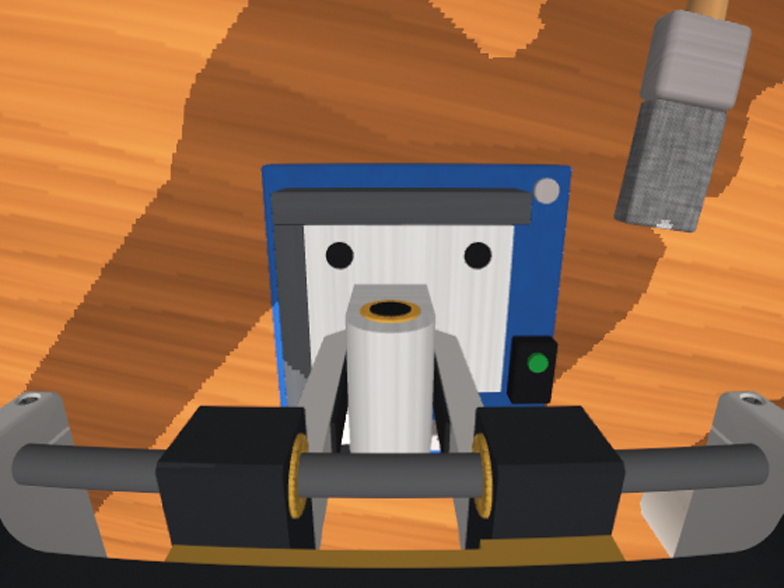

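It's snug against both fences. Releasing and retreating straight up.

Run:
```python
from place import *
robot.set_gripper(0.08); robot.dwell(.1); print(infix())
p=robot.get_state()['eef_pos']
robot.move_linear([*p[:2],.15],speed=.1)
x=np.r_[R@[-.06,0]]; robot.move_ptp([*(p[:2]+x),.25],down(a)); robot.dwell(.2)
snap('wrist','w4'); snap('side','s4'); print(infix())
crop('w4',180,40,380,230,'w4c'); crop('s4',235,180,375,280,'s4c')
```

```text
(array([ 3.12,  6.82, 27.88]), array([-0.79,  0.06, -0.12]), 0.0801, 17.7083)
(array([-56.99,   7.35, 226.4 ]), array([ 0.35, -0.2 , -0.4 ]), 0.0798, 19.7)
```

View pics/w4.png

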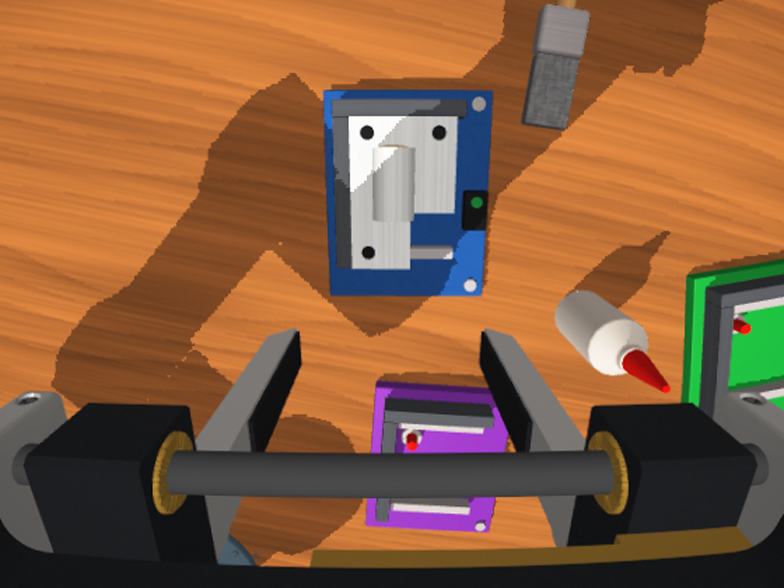

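View pics/w4c.png

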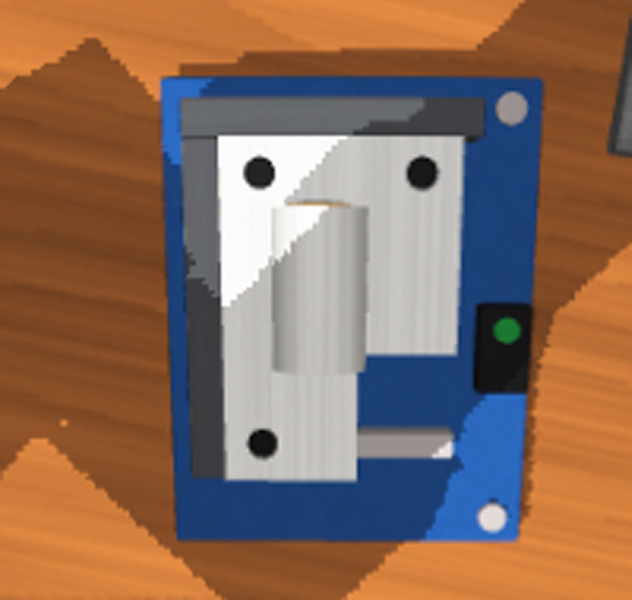

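View pics/s4c.png

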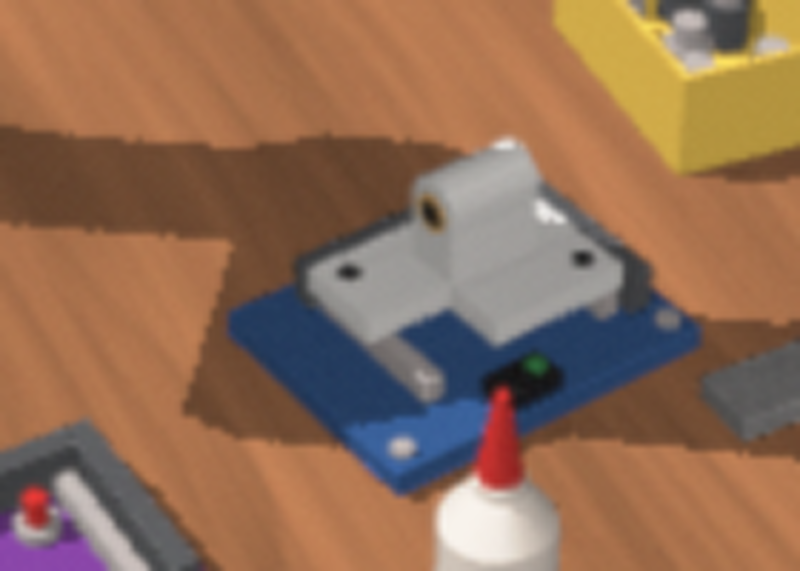

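The flange meets both fences, with its solid corner at crop (219,136). I'll check the numbers, including flange height from two views.

Run:
```python
from place import *
from meas import o,fit
c,_=load('w4'); s=600/190
px=o([(219,136),(465,137),(225,480),(357,481),(457,355)],s,180,40)
X=onz(c,px,.044)[:,:2]; M=np.array([(65,45),(65,-45),(-65,45),(-65,-7),(-15,-45)])/1000
f=(X-t)@R; print((f*1000).round(1)); A,T,r=fit(M,f); print(np.degrees(A),(T*1000).round(1),r.tolist())
C,_=load('s4'); # side crop, s=800/140: (-x,+y)(308,272),(-x,-7)(372,340),(-15,-45)(498,343),(65,-45)(622,270)
q=o([(305,275),(370,335),(497,338),(622,265)],800/140,235,180)
print('tri height',tri(c,px[[2,3,4,1]],C,q).round(4))
```

```text
[[ 70.1  49.9]
 [ 69.9 -40.7]
 [-60.5  50.5]
 [-60.9  -2.4]
 [-10.4 -40.6]]
-0.12790763921931914 [4.6 4.7] [[-0.3, -0.3], [-0.4, 0.3], [0.3, -0.6], [0.5, 0.3], [-0.0, 0.3]]
tri height [[ 4.742e-01 -1.511e-01  4.120e-02  1.000e-04]
 [ 4.854e-01 -2.041e-01  3.920e-02  2.300e-03]
 [ 5.425e-01 -2.311e-01  3.850e-02  6.000e-04]
 [ 6.210e-01 -2.133e-01  4.580e-02  5.000e-04]]
```

Run:
```python
from h import *
robot.job_done(); print(robot.get_state()['time'])
```

```text
the job is handed in; nothing more can be done
the job is handed in; nothing more can be done
```

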